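# Jack up the sample mill for a foot change

## Robot

A 7-joint arm with a two-finger parallel gripper is mounted at the origin on the work surface. World frame = base frame: x ahead of the robot, y to its left, z up, the work surface at z = 0. Lengths are in m, angles in rad, forces in N, time in s.
With the tool pointing down it reaches from about 0.375 to 0.925 m from the base axis. Payload 3.1 kg.
Tool frame: the origin (TCP) lies between the finger pads; the fingertips stand 19 mm ahead of it and the grasp point (between the pads) is the TCP; z points along the fingers, y is the direction in which the jaws open and shut (so a half turn about z gives the same grasp; the last joint's range is limited). The gripper opens to 85 mm and grips with 20 to 120 N. Pads are 22 mm wide; open, the fingers measure 114 mm over their backs; the gripper's body (76 mm by 85 mm) begins 54 mm behind the grasp point. The pads swing forward as they close: fully open they stand 13 mm farther back than shut.
Start: joints at [1.067, 0.383, 0.044, 1.598, -0.018, 1.161, -0.05], TCP at [0.257, -0.597, 0.25] pointing down, gripper open.
Joint ranges: [-2.61, 2.61], [-0.41, 2.15], [-1.48, 1.57], [0, 2.5], [-1.57, 4.71], [0.05, 1.97], [-2.85, 2.85]. Speed limits (rad/s): [2.79, 2.79, 3.14, 3.14, 3.14, 3.14, 3.14].

## Interface

Orientations are given as a unit quaternion [x, y, z, w].
In Python, from bench import move_ptp, movel, move_j, move_gripper, pause, inverse_kinematics, read_camera, camera_params, MotionError, sign_off, look_for, tip_of, read_time_s, read_qpos, read_joint_vel, read_effort, read_eef_pos, read_tcp_rot, read_ft_force, read_ft_torque, read_finger_gap gives the robot as it stands. Calls block until the motion is done:
- move_ptp(position, orientation): joint-space move of the TCP to a pose.
- movel(position, orientation=None, speed=0.15): straight line of the TCP; orientation=None keeps the orientation; speed is the mean speed in m/s.
- move_j(angles): joint-space move.
- move_gripper(opening, effort=None): finger opening in m; effort is the grip in N (None keeps the last); returns when the fingers have stopped.
- pause(seconds).
- inverse_kinematics(position, orientation): joint angles nearest the present ones, or None.
- read_camera(name): name is "scene" or "top" or "wrist"; returns the picture (384x512x3 uint8, red, green, blue); there is no depth.
- camera_params(name): a dict with "K" (3x3 intrinsics, pixels), "camera_from_world" (4x4, takes a point from world to camera coordinates). Camera axes: x right, y down, z forward; pixel columns grow to the right and rows downward; lengths in m; the calibration is good to about 2 mm. A picture is of the moment at which its call begins: read the wrist's pose just before it. camera_params takes no time and is no camera call; for the wrist camera it gives the pose at the moment of the call.
A pose or a line that the arm cannot do raises MotionError and nothing moves.
- sign_off(): hands the job in, once; it reports no verdict.
Trained networks look in the newest picture that a camera, given by its name, has taken for a name from the list of things; names that differ only in an ending like _2 or _b are one class to them, and where a whole thing is asked for, a point or a joint stands for the part that bears it (a point fixed in the world has none). Each returns a list of dicts, best first, with "confidence" (0 to 1); they miss things now and then, are a little off and sometimes report something else, mostly with a low value. They report only what shows in the picture. A call takes as long as a camera call.
- look_for(camera, name): "at" ([column, row] in pixels, amid what is visible of it).
- tip_of(camera, name): "at" ([column, row] in pixels: a listed point, or the origin of a listed thing).
Readings, each from a call of its own:
- read_time_s(): time.
- read_qpos(): joint angles.
- read_joint_vel(): joint speeds.
- read_effort(): joint torques, N m.
- read_eef_pos(): TCP position.
- read_tcp_rot(): TCP orientation.
- read_ft_force(): force on the tool from outside, world axes, zero at the start.
- read_ft_torque(): the same for the moment, N m.
- read_finger_gap(): finger opening in m.
Only numpy, scipy, OpenCV 4.12 (cv2) and the standard library are available. Lean on these libraries where they do the work, as an engineer would, in place of code of your own. Each camera call takes 0.05 s, during which the arm holds its last target. There are 200 camera calls.

## Task

Jack up the front of the grain mill for a foot change and record its load: turn the red knob on the little blue jack's load dial back until the red peak pointer rests on its zero stop, bring the jack in until its orange saddle is centred under the yellow-marked lift lug of the mill, and only then pump the black-gripped handle slowly down to its bottom stop. The jack has no lock, so finish with the gripper still holding the handle down, the mill's front feet clear of the bench, its front carried by the saddle alone and the peak pointer showing the load of this lift. Do not shove the mill along the bench or disturb the things lying around.

Things in the scene. Friction and masses are not known exactly. Their poses are not given: they have to be found in the camera images.
- jack: small blue jack on a grey weigh pad, loose, 0.9 kg, slides or lifts by its carrying handle. Origin on the bench; x axis from handle end to saddle end, z up. Pad 10 mm thick, x -110 to +115 mm, y +-45, plus an outrigger (x +-43, y to -150) under the load dial (74 mm across, face up, window at z 58) at x 0, y -110. Saddle at x +85, y 0; pump block top at z 50; handle pivot at x -85, y 0, z 62
- carry_grip (a point): middle of the black carrying handle on top of the pump block, at jack x -8, y 0, z 96: a round bar 16 mm thick and 68 mm long that runs along the jack's x axis at 46 mm above the block; its two posts stand at its ends. Axes as the jack's.
- saddle_top (a point): centre of the top face of the orange saddle, a disc 40 mm across, 46 mm above the bench with the handle up; the handle raises it by up to 24 mm. Under the mill's load the blue jack, saddle and handle pivot with it, sinks 5 to 8 mm on the weigh pad's spring. Axes as the jack's
- saddle: the orange saddle disc and its steel ram; its origin lies on its axis, 28 mm under its top face
- handle_grip: black grip of the pump handle, a round bar 23 mm thick, 84 long; origin at its middle, 175 mm from the handle's pivot; its x axis runs along the bar to the pivot, its y is the jack's y. Swings in the jack's x-z plane about the pivot: its middle is 164 mm above the bench when up, 57 mm when down (about 50 under load)
- pump_handle (a joint): angle of the pump handle, rad: 0 = up at rest (lever 0.62 rad above level, pointing to the jack's -x), 0.65 = bottom stop (0.03 rad below level). A spring brings it up when let go; no lock. Lifts the saddle 37 mm per rad; takes 2 to 3 N at the grip unloaded, 10 to 15 N with the mill on it
- reset_knob: red knob over the middle of the jack's load dial, turning the red peak pointer: a bar 27 mm long (its own x axis, the way the pointer points), 13 wide (its y), 28 high, top 93 mm above the bench, on a 28 mm disc; origin on its axis 60 mm above the bench, z up. Grip it across the bar about 82 mm above the bench
- peak_pointer (a joint): angle of the red peak pointer and its knob, rad: 0 = at its zero stop, growing clockwise seen from above, 2.0 = far stop; turn anticlockwise to reset (0.012 N m). Stays where left; the black load needle under it pushes it up as load comes on the pad (about 1.0 to 1.5 rad for the mill) and leaves it there
- mill: bench sample mill, white housing with blue motor and steel hopper, loose, about 9 kg, 300 mm deep, 240 wide, 330 high; stands on four black feet 38 mm across. Origin on the bench under its centre, z up; its front, with the lift lug, faces its own -x. Base plate underside at z 52; front edge of the base at x -150, front feet at x -120, y +95 and -95
- lift_mark (a point): black dot in the middle of the yellow spot on top of the mill's lift lug, at mill x -190, y 0; the lug is a steel tongue 32 mm wide, 13 mm thick here, its underside 52 mm above the bench, its end at mill x -215. Axes as the mill's
- foot_a (a point): underside of the mill's front foot at its y +95; on the bench at the start
- foot_b (a point): underside of the mill's front foot at its y -95; on the bench at the start
- rear_feet (a point): point on the bench midway between the undersides of the mill's two rear feet (mill x +120, y 0), on which it tips back as it is jacked
- spare_foot_a: bystander: spare machine foot, black puck 38 mm across with a steel stud, 55 mm high; origin under its centre
- spare_foot_b: bystander: second spare machine foot, same size
- spanner: bystander: steel spanner 170 mm long; origin under its middle, along its x axis
- brush: bystander: cleaning brush 190 mm long with a wooden handle; origin under its middle, along its x axis
- grain_tin: bystander: open aluminium tin with grain, 72 mm across, 50 mm high; origin under its centre
- sample_jar: bystander: amber sample jar with white cap, 60 mm across, 85 mm high; origin under its centre
- marker: bystander: pink marker pen 110 mm long, 14 mm thick; origin under its middle, along its x axis

How it is judged:
By the outcome, as a careful person would: the job done as asked, in the order asked, and still so for the second after the job is handed in, while the arm keeps its last pose, push and grip.
It also fails if it takes over 72 s, if anything falls off the work surface, if the arm or the gripper's body presses on something with over 40 N, if the wrist force passes 120 N, or if a joint passes its speed limit or range.

## Working session

There is one attempt and no reset: what is moved stays moved. The work goes in short steps, each a Python script; the robot and the scene stay as the last script left them, time stands still between calls to the robot, and variables do not carry over. Pictures are saved under pics/ and viewed, about 8 in all and at most 12, crops included, and the job is handed in when it is done.

```bash
ls; mkdir -p pics
python3 - <<'E'
from bench import *
import cv2
print(read_time_s(), read_eef_pos(), read_tcp_rot())
for c in ["scene","top"]:
    im=read_camera(c); cv2.imwrite(f"pics/{c}0.png",im[:,:,::-1])
    p=camera_params(c); print(c,p)
    for n in ["carry_grip","saddle_top","handle_grip","reset_knob","lift_mark","foot_a","mill","jack","spare_foot_a","spanner","brush","grain_tin","sample_jar","marker"]:
        print(n,[( [round(float(v)) for v in d["at"]],round(d["confidence"],2)) for d in tip_of(c,n)[:3]])
E
```

```text
pics
0.0 [ 0.25622195 -0.59638827  0.24887232] [ 9.79478641e-01  2.01543692e-01 -3.46813158e-04 -1.26952939e-03]
scene {'K': array([[346.5314927 ,   0.        , 254.51523411],
       [  0.        , 346.5314927 , 187.41151306],
       [  0.        ,   0.        ,   1.        ]]), 'camera_from_world': array([[-0.71033153,  0.70353412,  0.02165317,  0.42338898],
       [ 0.39635103,  0.42522399, -0.81368939, -0.10994766],
       [-0.58166569, -0.56940697, -0.58089648,  1.66674696],
       [ 0.        ,  0.        ,  0.        ,  1.        ]])}
carry_grip [([246, 170], 0.61)]
saddle_top [([261, 190], 0.57)]
handle_grip [([219, 132], 0.63)]
reset_knob [([247, 171], 0.74), ([227, 187], 0.62)]
lift_mark [([279, 210], 0.58), ([178, 162], 0.19)]
foot_a [([280, 240], 0.83)]
mill [([320, 246], 0.65)]
jack [([247, 192], 0.78)]
spare_foot_a [([232, 154], 0.41), ([268, 270], 0.41)]
spanner [([191, 230], 0.56)]
brush [([174, 196], 0.75)]
grain_tin [([181, 166], 0.47)]
sample_jar [([204, 160], 0.51)]
marker [([259, 167], 0.45)]
top {'K': array([[359.51227217,   0.        , 253.03297087],
       [  0
[... 219 characters left out ...]
9,  0.57136823],
       [ 0.13940584,  0.0100215 , -0.99018462,  1.09803251],
       [ 0.        ,  0.        ,  0.        ,  1.        ]])}
carry_grip [([295, 218], 0.87), ([299, 188], 0.47)]
saddle_top [([263, 217], 0.57)]
handle_grip [([374, 237], 0.75), ([400, 196], 0.74)]
reset_knob [([301, 186], 0.62)]
lift_mark [([214, 205], 0.81)]
foot_a []
mill [([216, 205], 0.61), ([396, 228], 0.41), ([374, 236], 0.2)]
jack [([290, 222], 0.9), ([372, 270], 0.28)]
spare_foot_a [([371, 270], 0.61), ([176, 142], 0.55), ([273, 130], 0.51)]
spanner [([273, 127], 0.8)]
brush [([340, 147], 0.94)]
grain_tin [([399, 198], 0.94), ([336, 146], 0.42)]
sample_jar [([397, 230], 0.56)]
marker [([315, 266], 0.45)]
```

Run:
```python
import cv2
a=cv2.imread("pics/top0.png")[90:310,90:450]
cv2.imwrite("pics/top0c.png",cv2.resize(a,(792,484),interpolation=cv2.INTER_CUBIC))
a=cv2.imread("pics/scene0.png")[60:320,140:440]
cv2.imwrite("pics/scene0c.png",cv2.resize(a,(690,598),interpolation=cv2.INTER_CUBIC))
```

```text
(no output)
```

View pics/top0c.png

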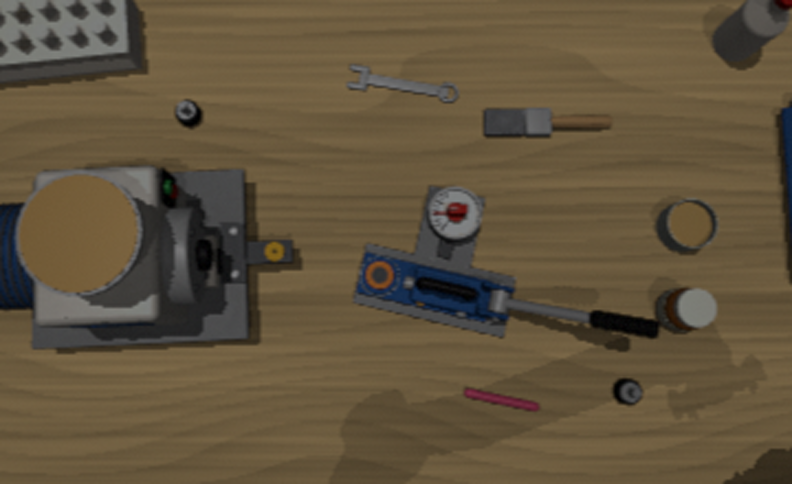

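View pics/scene0c.png

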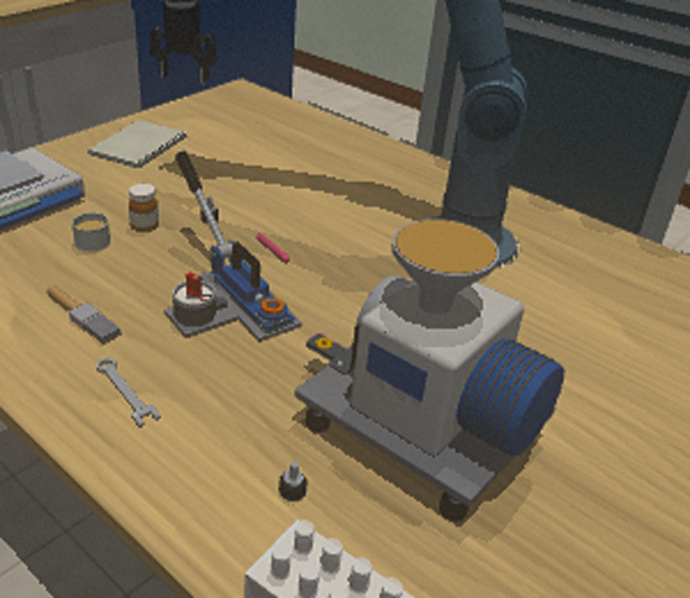

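The top view shows the jack (saddle at crop 380,275, dial 455,212, handle grip 625,323) and the mill lug with its yellow mark at (275,251). The jack's x axis points roughly along world +y. The jar sits close to the handle end. Next: positions, and a close look at the dial.

```bash
cat > h.py <<'E'
from bench import *
import numpy as np, cv2
from scipy.spatial.transform import Rotation as R
def px2w(cam,px,z,p=None):
    p=p or camera_params(cam); T=p["camera_from_world"]; r=T[:3,:3].T@np.linalg.inv(p["K"])@[px[0],px[1],1.]
    c=-T[:3,:3].T@T[:3,3]; return c+r*(z-c[2])/r[2]
def down(yaw,pitch=0):
    """tool down; jaws (tool y) perpendicular to heading yaw; pitch tilts tool about jaw axis"""
    x=np.array([np.cos(yaw),np.sin(yaw),0]); z=np.array([0,0,-1.]); y=np.cross(z,x)
    return R.from_rotvec(pitch*y)*R.from_matrix(np.c_[x,y,z])
def q(r): return list(r.as_quat())
def tri(name,c1="scene",c2="top"): pass
E
python3 - <<'E'
from h import *
f=lambda u,v:(90+u/2.2,90+v/2.2)
for n,px,z in [("carry",(295,218),.096),("carry_c",f(447,290),.096),("sad",(263,217),.046),("sad_c",f(379,275),.046),("hg",(374,237),.164),("hg_c",f(625,323),.164),("knob_c",f(456,211),.09),("knob",(301,186),.06),("mark_c",f(275,251),.065),("mark",(214,205),.065),("millfrontL",f(245,170),.06),("millfrontR",f(249,341),.06),("jar cap",f(695,308),.085),("tin",f(687,225),.05),("spare",f(628,391),.03),("mk1",f(468,392),.01),("mk2",f(537,407),.01)]:
    print(n,px2w("top",px,z).round(3))
E
```

```text
carry [ 0.486 -0.174  0.096]
carry_c [ 0.475 -0.169  0.096]
sad [ 0.493 -0.08   0.046]
sad_c [ 0.499 -0.078  0.046]
hg [ 0.428 -0.384  0.164]
hg_c [ 0.429 -0.384  0.164]
knob_c [ 0.584 -0.184  0.09 ]
knob [ 0.588 -0.199  0.06 ]
mark_c [0.532 0.068 0.065]
mark [0.529 0.071 0.065]
millfrontL [0.649 0.113 0.06 ]
millfrontR [0.407 0.103 0.06 ]
jar cap [ 0.45  -0.505  0.085]
tin [ 0.569 -0.515  0.05 ]
spare [ 0.336 -0.427  0.03 ]
mk1 [ 0.334 -0.205  0.01 ]
mk2 [ 0.313 -0.303  0.01 ]
```

Run:
```python
from h import *
move_ptp([0.56,-0.16,0.30],q(down(np.radians(77))))
print(read_time_s(),read_qpos().round(2))
p=camera_params("wrist"); T=p["camera_from_world"]; print("cam",(-T[:3,:3].T@T[:3,3]).round(3), T[:3,:3].round(2))
im=read_camera("wrist"); cv2.imwrite("pics/w1.png",im[:,:,::-1])
for n,z in [("carry_grip",.096),("saddle_top",.046),("handle_grip",.164),("reset_knob",.06),("lift_mark",.065),("jack",0)]:
    print(n,[(np.round(d["at"]),px2w("wrist",d["at"],z,p).round(4),round(d["confidence"],2)) for d in tip_of("wrist",n)[:2]])
```

```text
3.4333 [ 0.54  0.24 -0.39  1.69  0.1   1.23 -0.1 ]
cam [ 0.575 -0.096  0.424] [[ 0.97 -0.23  0.  ]
 [-0.22 -0.94  0.27]
 [-0.06 -0.26 -0.96]]
carry_grip [(array([193., 194.]), array([ 0.4776, -0.1697,  0.096 ]), 0.8), (array([200., 116.]), array([ 0.513 , -0.0809,  0.096 ]), 0.73)]
saddle_top [(array([197., 117.]), array([ 0.4993, -0.0793,  0.046 ]), 0.74)]
handle_grip []
reset_knob [(array([279., 179.]), array([ 0.5894, -0.1848,  0.06  ]), 0.88), (array([205., 172.]), array([ 0.4921, -0.1512,  0.06  ]), 0.62)]
lift_mark []
jack [(array([209., 172.]), array([ 0.4839, -0.1616,  0.    ]), 0.69), (array([378., 234.]), array([ 0.7355, -0.3337,  0.    ]), 0.2)]
```

View pics/w1.png

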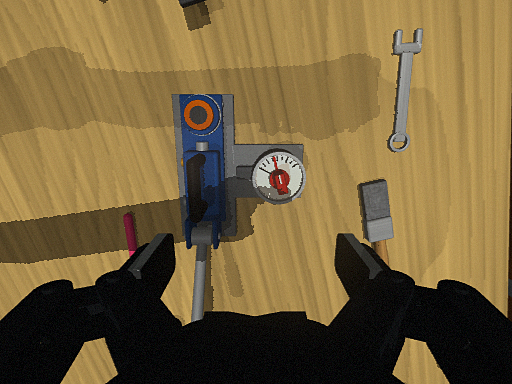

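Run:
```python
import cv2
a=cv2.imread("pics/w1.png")[135:215,235:325]
cv2.imwrite("pics/w1c.png",cv2.resize(a,(630,560),interpolation=cv2.INTER_CUBIC))
```

```text
(no output)
```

View pics/w1c.png

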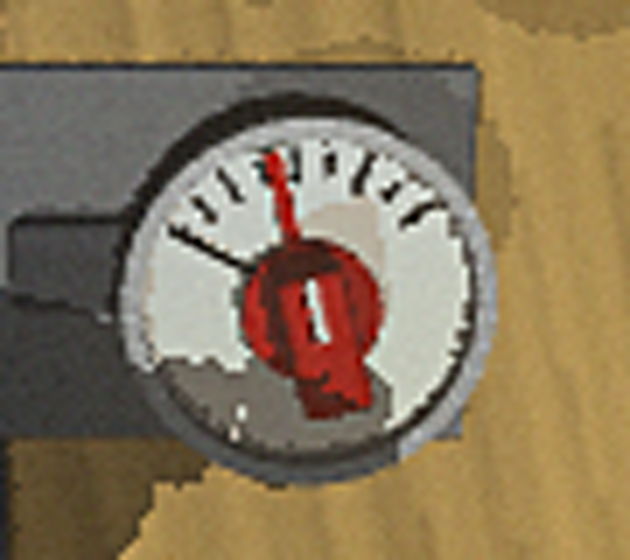

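Run:
```python
from h import *
p=camera_params("wrist")
f=lambda u,v:px2w("wrist",(235+u/7,135+v/7),.058,p)[:2]
ang=lambda a,b:np.degrees(np.arctan2(*(b-a)[::-1]))
c=f(310,300); P0,P1=f(292,238),f(272,155); N0,N1=f(250,268),f(172,232)
print("c",c,"ptr",ang(P0,P1),ang(c,P1),"needle",ang(N0,N1),ang(c,N1))
k=np.array([0.588,-0.1865]); phi=np.radians(ang(P0,P1)); print(np.degrees(phi))
move_gripper(0.05,20)
move_ptp([*k,0.14],q(down(phi)))
print(read_qpos().round(2), read_eef_pos().round(4), read_time_s())
im=read_camera("wrist"); cv2.imwrite("pics/w2.png",im[:,:,::-1]); p=camera_params("wrist")
for d in tip_of("wrist","reset_knob")[:2]: print(np.round(d["at"]),px2w("wrist",d["at"],.06,p),d["confidence"])
for a in (0,.45,.9,1.2):
    j=inverse_kinematics([*k,.082],q(down(phi+a))); print(a, None if j is None else np.round(j,2))
```

```text
c [ 0.59049664 -0.18150707] ptr 91.4633194571628 92.58772852331246 needle 141.89225673666914 140.42906175276107
91.4633194571628
[ 0.54  0.47 -0.38  1.75  0.2   0.96  0.11] [ 0.589  -0.1863  0.141 ] 4.925
[256. 202.] [ 0.59127154 -0.18396844  0.06      ] 0.77
0 [ 0.53  0.54 -0.36  1.78  0.24  0.86  0.08]
0.45 [ 0.59  0.56 -0.44  1.78  0.3   0.87  0.49]
0.9 [ 0.65  0.58 -0.52  1.78  0.36  0.89  0.89]
1.2 [ 0.7   0.59 -0.59  1.77  0.41  0.9   1.16]
```

View pics/w2.png

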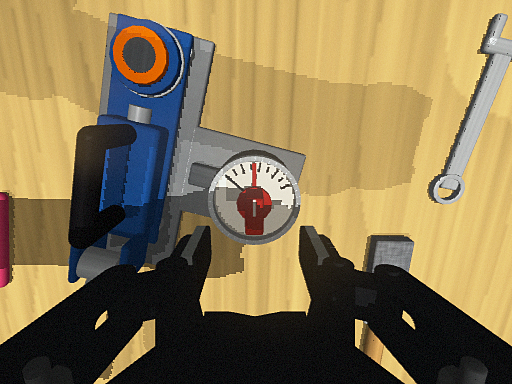

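Run:
```python
from h import *
k=np.array([0.590,-0.1848]); phi=np.radians(91.5)
movel([*k,0.083],q(down(phi)),speed=.06)
print(read_ft_force().round(2),read_ft_torque().round(3))
move_gripper(0.008,20)
e=read_eef_pos(); print("gap",read_finger_gap(),e.round(4),read_ft_force().round(2)); t0=read_ft_torque(); print(t0.round(3))
a=0
while a<1.15:
    a+=0.08 if a<.72 else .03
    move_ptp([*k,0.083],q(down(phi+a)))
    t=read_ft_torque()-t0; print(round(a,2),t.round(3),read_ft_force().round(1))
    if abs(t[2])>.06: break
im=read_camera("wrist"); cv2.imwrite("pics/w3.png",im[:,:,::-1]); print(read_time_s())
```

```text
[-0.18  0.18  0.82] [ 0.003 -0.002  0.016]
gap 0.012757733570615248 [ 0.5893 -0.1853  0.0845] [-3.87 -0.6   6.48]
[0.064 0.916 0.005]
0.08 [-0.045 -0.066 -0.035] [-4.   0.   6.8]
0.16 [ 0.025 -0.069 -0.059] [-4.4 -0.2  7.7]
0.24 [-0.005 -0.08   0.043] [-3.1  0.3  6.5]
0.32 [-0.039 -0.131 -0.008] [-3.8  0.3  7.4]
0.4 [-0.016 -0.121  0.018] [-4.  -0.   6.3]
0.48 [ 0.028 -0.178  0.015] [-3.6  1.2  6.9]
0.56 [ 0.051 -0.137  0.023] [-3.   1.1  6.8]
0.64 [-0.012 -0.224 -0.018] [-3.6 -0.6  7.1]
0.72 [ 0.046 -0.163 -0.041] [-3.5 -0.   8. ]
0.75 [ 0.007 -0.223 -0.039] [-2.6  0.7  7.1]
0.78 [ 0.049 -0.253 -0.012] [-3.4  0.8  7. ]
0.81 [ 0.035 -0.252  0.036] [-2.5  0.6  6.3]
0.84 [ 0.067 -0.168  0.006] [-4.5  1.3  6.1]
0.87 [ 0.086 -0.278 -0.554] [-3.6  0.7  6.2]
10.0917
```

Run:
```python
from h import *
k=np.array([0.590,-0.1848]); phi=np.radians(91.5)
move_gripper(0.05,20)
print(read_eef_pos().round(4),read_ft_force().round(1))
movel([*k,0.14],speed=.1)
move_ptp([0.52,-0.20,0.24],q(down(np.radians(77))))
p=camera_params("wrist"); im=read_camera("wrist"); cv2.imwrite("pics/w4.png",im[:,:,::-1])
for n,z in [("carry_grip",.096),("saddle_top",.046),("reset_knob",.06),("lift_mark",.065)]:
    print(n,[(np.round(d["at"]),px2w("wrist",d["at"],z,p).round(4),round(d["confidence"],2)) for d in tip_of("wrist",n)[:2]])
print(read_time_s())
```

```text
[ 0.5899 -0.1847  0.0827] [-0.4  0.6 -0.6]
carry_grip [(array([210., 162.]), array([ 0.4817, -0.1654,  0.096 ]), 0.61)]
saddle_top [(array([212.,  71.]), array([ 0.5006, -0.0758,  0.046 ]), 0.59)]
reset_knob [(array([312., 153.]), array([ 0.5894, -0.1857,  0.06  ]), 0.68)]
lift_mark []
12.3833
```

View pics/w4.png

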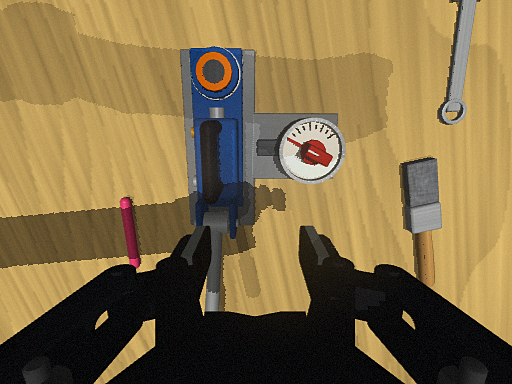

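Run:
```python
from h import *
move_ptp([0.52,-0.05,0.27],q(down(np.radians(90))))
p=camera_params("wrist"); im=read_camera("wrist"); cv2.imwrite("pics/w5.png",im[:,:,::-1])
np.savez("pics/w5.npz",**p)
for n,z in [("lift_mark",.065),("saddle_top",.046),("carry_grip",.096)]:
    print(n,[(np.round(d["at"]),px2w("wrist",d["at"],z,p).round(4),round(d["confidence"],2)) for d in tip_of("wrist",n)[:2]])
read_camera("top")
print([(np.round(d["at"],1),px2w("top",d["at"],.065).round(4),round(d["confidence"],2)) for d in tip_of("top","lift_mark")[:2]])
print(read_time_s())
```

```text
lift_mark [(array([266.,  70.]), array([0.5333, 0.0695, 0.065 ]), 0.66)]
saddle_top [(array([241., 192.]), array([ 0.5024, -0.0782,  0.046 ]), 0.85)]
carry_grip [(array([220., 270.]), array([ 0.4777, -0.1662,  0.096 ]), 0.7)]
[(array([212.2, 204.7]), array([0.5299, 0.0767, 0.065 ]), 0.86)]
13.3417
```

View pics/w5.png

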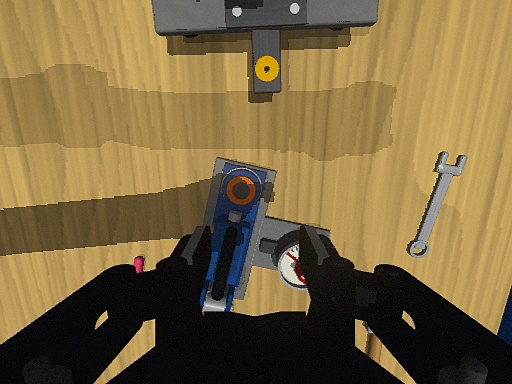

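Run:
```python
from h import *
p=dict(np.load("pics/w5.npz"))
w=lambda u,v,z:px2w("wrist",(u,v),z,p)[:2]
L,Rr=w(157,33,.06),w(377,22,.06); d=Rr-L; psi=np.arctan2(d[1],d[0])+np.pi/2; print("mill yaw",np.degrees(psi),L,Rr)
a,b=w(253,90,.065),w(253,32,.065); a2,b2=w(280,90,.065),w(280,32,.065);print("lug",np.degrees(np.arctan2(*(b-a)[::-1])),np.degrees(np.arctan2(*(b2-a2)[::-1])))
print("spanner",w(450,155,0),w(418,248,0))
a,b=w(217,158,.01),w(275,170,.01); d=b-a; print("jack yaw",np.degrees(np.arctan2(d[1],d[0]))+90)
y=np.radians(77.3)
move_gripper(0.04,40)
move_ptp([0.480,-0.168,0.16],q(down(y)))
movel([0.480,-0.168,0.098],speed=.08)
print(read_ft_force().round(1))
move_gripper(0.01,40)
print("gap",read_finger_gap(),read_ft_force().round(1),read_ft_torque().round(2),read_eef_pos().round(4),read_time_s())
```

```text
mill yaw 92.654121480937 [0.41194253 0.10830132] [0.65451394 0.11954604]
lug 90.00527407547878 91.54930729131084
spanner [ 0.80719865 -0.0345942 ] [ 0.78502217 -0.18513983]
jack yaw 78.2723031021923
[-0.1  0.5  0.1]
gap 0.014339432229558028 [-1.2 -1.   4.9] [ 0.12  0.37 -0.08] [ 0.4801 -0.1681  0.0987] 15.5583
```

```bash
cat >> h.py <<'E'
def zservo(x,y,z,o,target=-2.5,n=6):
    for _ in range(n):
        f=read_ft_force()[2]
        if abs(f-target)<2: break
        z+=float(np.clip((f-target)/7000,-.001,.001)); movel([x,y,z],o,speed=.02)
    return z
E
python3 - <<'E'
from h import *
y=np.radians(77.3); psi=np.radians(92.2)
z=zservo(.480,-.168,.098,q(down(y))); print(z,read_ft_force().round(1),read_ft_torque().round(2))
mark=np.array([.533,.0695]); u=np.array([np.cos(psi),np.sin(psi)])
t=mark-u*(.093+.045)
s=np.array([.480,-.168])
for i in range(1,4):
    c=s+(t-s)*i/3; yy=y+(psi-y)*i/3
    movel([*c,z],q(down(yy)),speed=.06)
    z=zservo(*c,z,q(down(yy))); print(z,read_ft_force().round(1),read_ft_torque().round(2),read_eef_pos().round(4))
p=camera_params("wrist"); np.savez("pics/w6.npz",**p); im=read_camera("wrist"); cv2.imwrite("pics/w6.png",im[:,:,::-1])
for n,zz in [("lift_mark",.065),("saddle_top",.046)]:
    print(n,[(np.round(d["at"]),px2w("wrist",d["at"],zz,p).round(4),round(d["confidence"],2)) for d in tip_of("wrist",n)[:2]])
print(read_time_s())
E
```

```text
0.099 [-0.6  0.4 -1.7] [-0.1   0.03 -0.04]
0.099 [-1.1 -5.4 -1.4] [-0.99  0.29 -0.24] [ 0.499  -0.136   0.0988]
0.099 [-0.9 -2.5 -1.1] [-0.56  0.27 -0.23] [ 0.5187 -0.1012  0.0988]
0.099 [-0.9 -2.2 -2.6] [-0.43  0.14 -0.19] [ 0.5384 -0.0678  0.0989]
lift_mark []
saddle_top [(array([255.,  72.]), array([0.5352, 0.0268, 0.046 ]), 0.94)]
18.3333
```

View pics/w6.png

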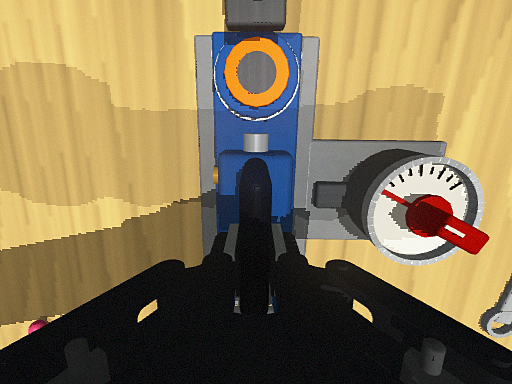

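Run:
```python
from h import *
p=dict(np.load("pics/w6.npz"))
w=lambda u,v,z:px2w("wrist",(u,v),z,p)[:2].round(4)
a=cv2.imread("pics/w6.png"); print(a[0:40,255].mean(1).round().tolist(), a[12,215:300].mean(1).round().astype(int).tolist())
for v in (20,22,24,26,28,30): print(v,w(255.5,v,.065),w(255.5,v,.052))
print(w(225,15,.065),w(286,15,.065),w(256,71,.046))
read_camera("top"); 
for n,zz in [("lift_mark",.065),("saddle_top",.046)]: print(n,[(np.round(d["at"],1),px2w("top",d["at"],zz).round(4)) for d in tip_of("top",n)[:2]])
```

```text
[48.0, 115.0, 102.0, 106.0, 109.0, 106.0, 103.0, 107.0, 102.0, 107.0, 105.0, 110.0, 107.0, 105.0, 112.0, 103.0, 102.0, 108.0, 110.0, 115.0, 113.0, 109.0, 49.0, 91.0, 71.0, 44.0, 43.0, 42.0, 39.0, 42.0, 37.0, 45.0, 53.0, 56.0, 54.0, 49.0, 55.0, 83.0, 84.0, 80.0] [186, 189, 188, 192, 190, 198, 204, 118, 108, 120, 63, 73, 49, 100, 105, 101, 100, 102, 95, 99, 100, 104, 105, 104, 98, 96, 99, 101, 102, 100, 102, 103, 99, 99, 98, 102, 98, 101, 102, 105, 107, 108, 109, 102, 104, 107, 100, 100, 103, 104, 103, 99, 102, 103, 103, 107, 105, 109, 109, 107, 105, 104, 108, 98, 109, 110, 107, 105, 99, 85, 61, 119, 157, 157, 159, 157, 151, 152, 149, 146, 145, 146, 146, 144, 143]
20 [0.5347 0.0489] [0.5346 0.0529]
22 [0.5347 0.048 ] [0.5347 0.0519]
24 [0.5348 0.047 ] [0.5347 0.0509]
26 [0.5348 0.0461] [0.5347 0.0499]
28 [0.5349 0.0452] [0.5348 0.0489]
30 [0.5349 0.0443] [0.5348 0.0479]
[0.5189 0.0505] [0.5504 0.0517] [0.5359 0.0274]
lift_mark [(array([215.1, 204.3]), array([0.5311, 0.0677, 0.065 ]))]
saddle_top [(array([398.2, 193.5]), array([ 0.5655, -0.5039,  0.046 ])), (array([226.5, 203.6]), array([0.5352, 0.0342, 0.046 ]))]
```

Run:
```python
from h import *
psi=np.radians(92.2); o=q(down(psi))
e=read_eef_pos()[:2]; off=np.array([.5355,.0272])-e
c=np.array([.5384,-.0678])+[-.0018,.0443]
movel([*c,.099],o,speed=.04)
print(read_ft_force().round(1),read_ft_torque().round(2)); e=read_eef_pos()[:2]; sad=e+off; print("sad",sad.round(4))
p=camera_params("wrist"); np.savez("pics/w7.npz",**p); im=read_camera("wrist"); cv2.imwrite("pics/w7.png",im[:,:,::-1])
print([(np.round(d["at"],1),px2w("wrist",d["at"],.065,p).round(4),round(d["confidence"],2)) for d in tip_of("wrist","lift_mark")[:2]])
print("sad px",cv2.projectPoints(np.array([[*sad,.065]]),cv2.Rodrigues(p["camera_from_world"][:3,:3])[0],p["camera_from_world"][:3,3],p["K"],None)[0].ravel(),read_time_s())
im2=read_camera("top")[150:280,160:400]; big=np.vstack([cv2.resize(im,(384,288)),cv2.resize(im2,(384,208),interpolation=cv2.INTER_CUBIC)])
cv2.imwrite("pics/w7b.png",cv2.resize(big,None,fx=1.2,fy=1.2)[:,:,::-1])
```

```text
[-0.3 -0.8 -5.6] [-0.19  0.11 -0.1 ]
sad [0.5335 0.0722]
[(array([255.5,  66.3]), array([0.5335, 0.0718, 0.065 ]), 0.95)]
sad px [255.58623659  65.44010677] 19.8583
```

View pics/w7b.png

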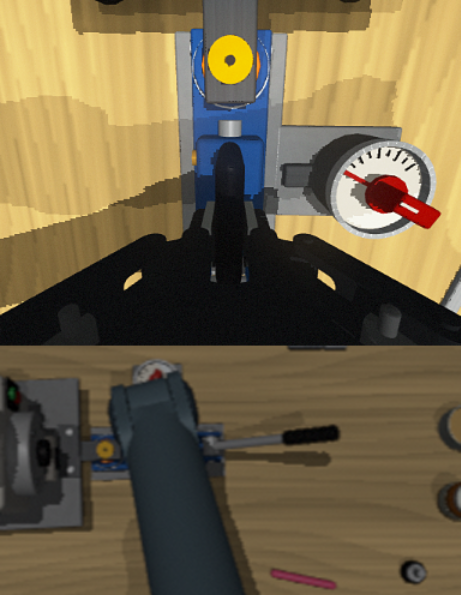

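```bash
cat >> h.py <<'E'
psi=np.radians(92.2); U=np.array([np.cos(psi),np.sin(psi),0]); Z=np.array([0,0,1.])
SAD=np.array([.5335,.0722,0])
def hpose(phi,psi=psi,back=0,sink=None,lat=0.,r=.175,sad=SAD):
    U=np.array([np.cos(psi),np.sin(psi),0]); th=.62-phi
    s=np.clip(.037*(phi-.162),0,.0065) if sink is None else sink
    c=sad-.170*U+Z*(.062-s)+r*(-np.cos(th)*U+np.sin(th)*Z)+lat*np.array([-U[1],U[0],0])
    return list(c+back*(np.cos(th)*Z+np.sin(th)*U)), q(down(psi,-th))
E
python3 - <<'E'
from h import *
o=q(down(psi)); e=read_eef_pos()
movel([.5366,-.0235,.0985],o,speed=.02); print(read_ft_force().round(1))
move_gripper(0.045,40); print(read_ft_force().round(1))
movel([.5366,-.0235,.20],o,speed=.15)
for ph in (0,.3,.68): 
    j=inverse_kinematics(*hpose(ph)); print(ph,np.round(hpose(ph)[0],3),None if j is None else np.round(j,2))
print(inverse_kinematics(*hpose(0,back=.1)))
move_ptp([.5455,-.30,.32],o)
p=camera_params("wrist"); im=read_camera("wrist"); cv2.imwrite("pics/w8.png",im[:,:,::-1]); np.savez("pics/w8.npz",**p)
im2=read_camera("top"); cv2.imwrite("pics/t8.png",im2[:,:,::-1])
for cam in("wrist","top"):
  for n,zz in [("handle_grip",.164),("saddle_top",.046),("carry_grip",.096),("lift_mark",.065),("reset_knob",.06)]:
    print(cam,n,[(np.round(d["at"],1),px2w(cam,d["at"],zz,p if cam=="wrist" else None).round(4),round(d["confidence"],2)) for d in tip_of(cam,n)[:2]])
cv2.imwrite("pics/w8b.png",np.vstack([im,cv2.resize(im2[150:280,160:400],(512,277))])[:600,:,::-1] if 0 else cv2.resize(np.vstack([im,cv2.resize(im2[150:280,160:400],(512,277))]),None,fx=.9,fy=.9)[:,:,::-1])
print(read_time_s())
E
```

```text
[-2.9  1.7 -0. ]
[0.1 0.3 0.7]
0 [ 0.545 -0.24   0.164] [ 0.29  0.38 -0.29  1.96  0.9   1.01 -0.52]
0.3 [ 0.546 -0.264  0.112] [ 0.48  0.44 -0.31  1.9   0.61  0.84 -0.17]
0.68 [ 0.547 -0.272  0.045] [ 0.7   0.6  -0.36  1.79  0.2   0.82  0.3 ]
[ 0.25455635  0.26213457 -0.36416     1.9146706   0.78864311  1.1680603
 -0.45435469]
wrist handle_grip [(array([253.1, 129.1]), array([ 0.5422, -0.2406,  0.164 ]), 0.96)]
wrist saddle_top [(array([365.7, 186.1]), array([ 0.7163, -0.3229,  0.046 ]), 0.25)]
wrist carry_grip []
wrist lift_mark []
wrist reset_knob []
top handle_grip [(array([321.4, 193.2]), array([ 0.5509, -0.2424,  0.164 ]), 0.7)]
top saddle_top []
top carry_grip [(array([246.4, 199.3]), array([ 0.5426, -0.0297,  0.096 ]), 0.9)]
top lift_mark [(array([215.1, 204.6]), array([0.5302, 0.0677, 0.065 ]), 0.76), (array([244.2, 168.7]), array([ 0.6426, -0.0218,  0.065 ]), 0.58)]
top reset_knob [(array([244.2, 168.9]), array([ 0.643 , -0.0217,  0.06  ]), 0.43)]
23.1417
```

View pics/w8b.png

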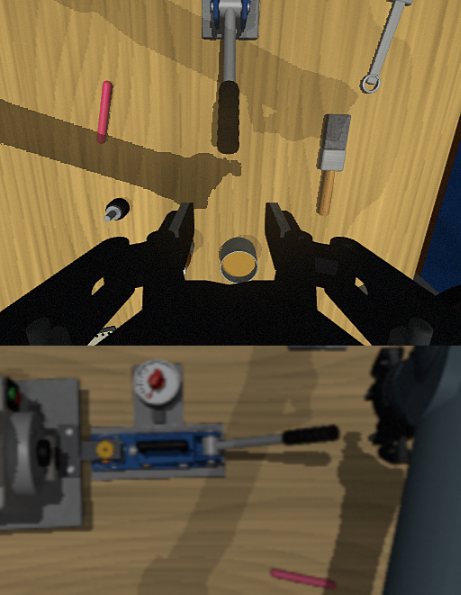

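Run:
```python
from h import *
move_gripper(0.055,70)
move_ptp(*hpose(0,back=.09)); movel(*hpose(0),speed=.08)
print(read_ft_force().round(1))
move_gripper(0.012,70)
print("gap",read_finger_gap(),read_ft_force().round(1),read_ft_torque().round(2),read_eef_pos().round(4),read_time_s())
im2=read_camera("top"); im=read_camera("scene")
print([(np.round(d["at"],1),d["confidence"]) for d in tip_of("top","lift_mark")[:1]])
```

```text
[0.2 0.7 0.7]
gap 0.0212931150453408 [-2.2 -0.5  1.6] [ 0.42  0.34 -0.17] [ 0.5452 -0.2402  0.164 ] 25.9167
[(array([213.9, 206.6]), 0.68)]
```

Run:
```python
from h import *
for ph in np.arange(.04,.601,.04):
    movel(*hpose(ph),speed=.025); f=read_ft_force()
    print(round(ph,2),f.round(1),read_eef_pos()[2].round(4),flush=True)
    if f[2]>32 or np.hypot(f[0],f[1])>25: print("stop"); break
im=read_camera("scene"); cv2.imwrite("pics/s9.png",im[:,:,::-1]); print(read_finger_gap(),read_time_s())
```

```text
0.04 [-2.1 -0.3  2. ] 0.1578
0.08 [-1.7 -1.5  3.1] 0.152
0.12 [-1.1 -2.5  2.6] 0.1459
0.16 [-2.8 -3.1  4.3] 0.1397
0.2 [-3.5 -2.4  5.1] 0.1324
0.24 [-4.  -2.6  6.5] 0.1247
0.28 [-5.3 -1.4  8.1] 0.117
0.32 [-5.2 -0.9 11.2] 0.1092
0.36 [-5.4 -1.6  9.8] 0.1018
0.4 [-6.  -1.3 10.3] 0.095
0.44 [-6.1 -2.2 10.4] 0.0881
0.48 [-6.1 -1.8 11.6] 0.0812
0.52 [-6.4 -1.7 11.1] 0.0742
0.56 [-4.8 -2.3 11.2] 0.0673
0.6 [-5.8 -2.  11.4] 0.0603
0.020762881406158687 32.8417
```

Run:
```python
from h import *
ph=.60
while ph<.74:
    ph+=.01; movel(*hpose(ph),speed=.02); f=read_ft_force()
    print(round(ph,3),f.round(1),read_eef_pos()[2].round(4),flush=True)
    if f[2]>22: break
pause(.5); print(read_ft_force().round(1),read_finger_gap(),read_time_s())
im=read_camera("scene"); cv2.imwrite("pics/s10.png",im[:,:,::-1]); im2=read_camera("top")
for c in ("scene","top"):
  for n in ("lift_mark","foot_a","mill","handle_grip","saddle_top"): print(c,n,[(np.round(d["at"],1),round(d["confidence"],2)) for d in tip_of(c,n)[:1]])
a=cv2.resize(im[120:270,190:350],(560,525),interpolation=cv2.INTER_CUBIC); b=cv2.resize(im2[150:230,200:280],(230,230),interpolation=cv2.INTER_CUBIC)
o=np.zeros((525,790,3),np.uint8); o[:,:560]=a; o[:230,560:]=b; cv2.imwrite("pics/s10b.png",o[:,:,::-1])
```

```text
0.61 [-4.5 -2.3 10.2] 0.0586
0.62 [-5.7 -2.3  9.8] 0.0569
0.63 [-5.3 -1.8 10.7] 0.0552
0.64 [-5.1 -2.2 10.2] 0.0535
0.65 [-5.4 -1.2 12.1] 0.052
0.66 [-7.4 -1.2 15.5] 0.051
0.67 [-8.9 -0.6 19.6] 0.05
0.68 [-10.2  -1.2  23.3] 0.049
[-9.7 -0.6 22. ] 0.020728911716051103 35.3417
scene lift_mark [(array([279.1, 209.5]), 0.61)]
scene foot_a [(array([280.6, 236.6]), 0.93)]
scene mill [(array([319.2, 246.1]), 0.89)]
scene handle_grip [(array([219.3, 174.2]), 0.55)]
scene saddle_top [(array([280.6, 208.8]), 0.57)]
top lift_mark [(array([213.2, 199.6]), 0.58)]
top foot_a []
top mill []
top handle_grip [(array([327.2, 200.4]), 0.54)]
top saddle_top []
```

View pics/s10b.png

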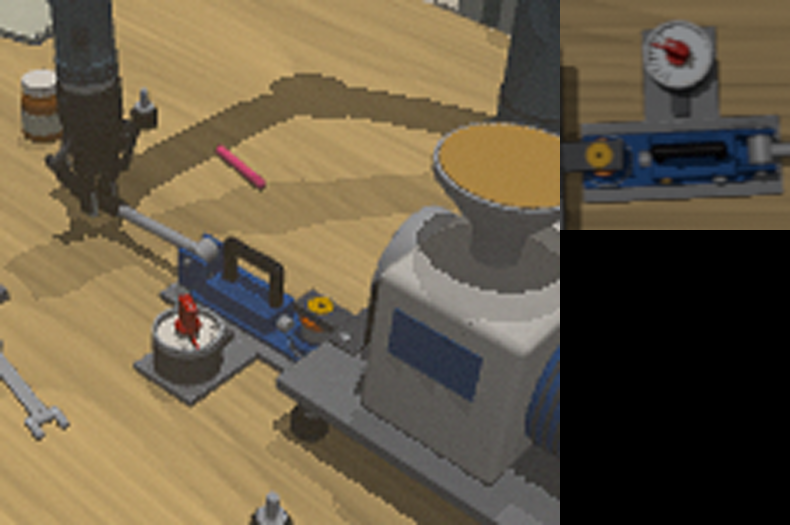

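```bash
python3 -c "
from h import *
print(read_ft_force().round(1)); print(sign_off()); print(read_time_s())"
```

```text
[-10.5  -0.6  22. ]
the job is handed in; nothing more can be done
None
the job is handed in; nothing more can be done
```

The mill's front is jacked up, and I handed the job in at about 35 s with the gripper still holding the handle on its bottom stop.

1. **Peak pointer:** I turned the red knob anticlockwise about 0.87 rad until the torque jumped at the stop. The pointer then lay over the black needle at the first mark. It was still there in the picture taken with the saddle under the lug, before I pumped.
2. **Jack position:** I slid the jack by its carrying handle until the saddle was under the lug. By the wrist camera and the arm's position, the saddle centre was within about 0.5 mm of the yellow mark.
3. **Pumping:** I pumped the handle down slowly. The grip force rose to about 11 N and stayed level from about halfway. It climbed again past 0.65 rad, which is the bottom stop. I held it there with a steady 22 N downward and 10 N sideways.

**Last checks:**
- **Front feet:** In the scene camera, the visible front foot had risen about 3.5 pixels, roughly 9 mm. I did not see the other front foot directly.
- **Pointer:** It had moved up the scale from zero, but I did not read its exact angle.
- **Mill:** The mark shifted about 2 pixels in the top view, which fits the mill tipping back rather than sliding.
- **Bystanders:** I saw none disturbed, but did not check each one at the end.
- **Disagreement:** The network's last reading of the mark in the top view was about 4 pixels off from where it shows in the picture. I trusted the picture.

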